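# Wedge the rocking topping box steady

### The job

The stainless topping box rocks because the rubber foot at the corner beside the orange wedge is worn short. Using the fingertips only, push the wedge thin end first under that foot until the box no longer rocks, then press down firmly on the box's top above that foot to feel that it stands steady. Leave the box level where it stands with the wedge snug under the foot; do not grip or pick up the wedge, lift or shove the box, or disturb the other things.

Things in the scene. Friction and masses are not known exactly. Their poses are not given: they have to be found in the camera images.
- topping_box: stainless topping box, 200 (x) x 270 (y) mm, flat rim 80 mm above the worktop, about 3 kg, loose. Three pans, white lids flush with the rim, each with a black knob 18 mm across, 13 mm high. Four domed black rubber feet at x +-75, y +-110 mm keep its flat bottom 15 mm up. Origin on the worktop plane under its centre, z up. It stands level on three sound feet; the one at x -75, y +110 is worn short
- short_foot (a point): lowest point of the worn foot, under its centre; the foot is a rubber dome of 11 mm radius. At the start it hangs 3 to 6.5 mm clear of the worktop (how much is not known beforehand). With no wedge a push of about 2 N on that corner rocks the box down onto it, and it rocks back when let go. The wedge meets little resistance (under 1 N) until it touches the foot; pushing on with 10 N or more only shoves the whole box along or jacks it up
- press_spot (a point): point on the flat bare corner of the rim above the worn foot, 16 mm in from either edge of the box, 80 mm above the worktop when the box is level. A firm press here means some 5 to 10 N
- wedge: orange hard plastic levelling wedge lying flat and loose on the worktop beside the worn foot, 50 g, 120 long (x) x 42 wide (y) mm; 2 mm thick at the thin end (x +60), rising evenly to 14 mm at the blunt thick end (x -60). Origin at the centre of its underside, z up. The thin end starts 45 to 95 mm from the foot, roughly facing it
- wedge_face (a point): centre of the wedge's sloping top face, 8 mm above its underside; its z is square to that face (tilted 0.1 rad), its x points down the slope towards the thin end
- bento_tin: oval aluminium bento tin with lid, 170 x 101 x 51 mm, origin at the centre of its underside; leave it alone
- silicone_cup: pink hard silicone cup, 68 mm across the rim, 38 mm high, origin at the centre of its underside; leave it alone
- cutlery_case: open white case 195 x 58 x 14 mm with a yellow plastic fork and spoon, origin at the centre of its underside; leave it alone
- spice_jar: amber glass spice jar with a black knob grinder top, 48 mm across, 120 mm high, origin at the centre of its underside; leave it alone
Not all that is in view belongs to the job. Of the things that look like the wedge, the largest one is meant.

How it is judged:
On the way, in this order (a step that is already met when the one before it is completed fails the run):
1. the thin end of the wedge is pushed in under the worn foot (x of short_foot in the frame of wedge between -0.04 and 0.056 m and y of short_foot in the frame of wedge between -0.017 and 0.017 m), for 0.1 s.
2. the fingertips press down on the corner above the worn foot with more than 3 N, the wedge takes the load, and the box stays level within 0.01 rad (0.6 degrees) for 0.3 s (all of step 1 and contact force between the fingers and topping_box above 3 N and contact force between topping_box and wedge above 2.5 N and horizontal distance between the grasp point and press_spot below 0.05 m and angle between topping_box's own z axis and vertical below 0.01 rad), for 0.3 s.
At the end, for the whole second after the job is handed in: the worn foot stands over the wedge, no more than 17 mm off its centre line and at least 4 mm in from the thin end, with less than 1 mm between foot and sloping face; the box is level within 0.008 rad (0.5 degrees) and within 12 mm of where it stood; the wedge lies flat; all at rest (all of step 1 and z of short_foot in the frame of wedge_face below 0.001 m and angle between topping_box's own z axis and vertical below 0.008 rad and angle between wedge's own z axis and vertical below 0.03 rad and distance of topping_box from where it was at the start of the episode below 0.012 m and linear speed of each of topping_box, wedge below 0.01 m/s); the robot touches nothing.
It fails at once if the wedge is picked up or turned over (height (world z) of wedge above 0.007 m or angle between wedge's own z axis and vertical above 0.25 rad).
It fails at once if the wedge is gripped between the fingers instead of pushed (contact force between the fingers and wedge above 1 N and x of the grasp point in the frame of wedge between -0.042 and 0.05 m and y of the grasp point in the frame of wedge between -0.006 and 0.006 m and z of the grasp point in the frame of wedge_face below 0.0125 m).
It fails at once if the box is lifted, or tipped further than it rocks (height (world z) of topping_box above 0.015 m or angle between topping_box's own z axis and vertical above 0.075 rad).
It fails at once if the box is shoved more than 15 mm along the worktop (distance of topping_box from where it was at the start of the episode above 0.015 m).
It fails at once if a bystander is moved more than 15 mm or knocked over (distance of any of bento_tin, silicone_cup, cutlery_case, spice_jar from where it was at the start of the episode above 0.015 m or angle between any of bento_tin, silicone_cup, cutlery_case, spice_jar's own z axis and vertical above 0.3 rad).
It also fails if it takes over 51 s, if anything falls off the work surface, if the arm or the gripper's body presses on something with over 40 N, if the wrist force passes 120 N, or if a joint passes its speed limit or range.

### The arm

A 6-joint arm with a two-finger parallel gripper is mounted at the origin on the work surface. World frame = base frame: x ahead of the robot, y to its left, z up, the work surface at z = 0. Lengths are in m, angles in rad, forces in N, time in s.
With the tool pointing down it reaches from about 0.325 to 0.9 m from the base axis. Payload 6.1 kg.
Tool frame: the origin (TCP) lies at the very end of the fingers, on their centre line; the grasp point (between the pads) lies 19 mm behind it; z points along the fingers, y is the line along which they close (so a half turn about z gives the same grasp; the last joint's range is limited). The gripper opens to 85 mm and grips with 20 to 120 N. Pads are 22 mm wide; open, the fingers measure 114 mm over their backs; the gripper's body (76 mm by 85 mm) begins 54 mm behind the grasp point. The pads swing forward as they close: fully open they stand 13 mm farther back than shut.
Start: joints at [1.221, 0.22, 1.526, -0, 1.395, -0.126], TCP at [0.139, 0.609, 0.231] pointing down, gripper open.
Joint ranges: [-2.98, 2.98], [-0.91, 2.08], [0.09, 2.57], [-1.24, 4.39], [0.2, 2.65], [-2.68, 2.68]. Speed limits (rad/s): [2.57, 2.57, 3.01, 3.14, 3.14, 3.14].

### API

Orientations are given as a 3x3 rotation matrix whose columns are the frame's x, y, z axes.
In Python, from rig import r gives the robot as it stands.
- The arm moves only by the shell command python3 -m jog 'ROWS' [FORCE]. ROWS is JSON, a list of rows, each a list of 7 numbers: the turn, a rotation vector about the tool's x, y, z in degrees, then the shift along the tool's x, y, z in mm, then the finger opening in mm, from 0 to 85.4. In form: [[wx, wy, wz, x, y, z, jaw], ...]. A call has 1 to 12 rows; each row is the pose to reach, as a shift and turn from the pose commanded when the call began, along the tool's axes at that moment; what a row does not reach only later rows make up. A row lasts 1/8 s, in which the tool goes at most 62.5 mm and 10.7 degrees, less where a joint would pass 70% of its speed; a pose out of reach is approached as far as the arm can. A call with a gripper value outside its range is refused whole. The fingers move at their own pace and stop on an object; FORCE is the grip in N (left out, the last holds). Time passes only in rows, so rows that repeat a pose let the fingers close. It gives the time, the measured TCP pose, the force, the opening and the grip force at its end, in the units of the state.
- r.state(): the state, without advancing time (a new reading comes with each control period).
- r.read_camera(name): name is "side" or "top"; returns a dict with "img" (400x640x3 uint8, blue, green, red), "vertical_fov" (degrees; the focal length in pixels is half the picture's height over the tangent of half this angle, whatever the lens; pixels are square), "cx", "cy" (the principal point, pixels), "camera_from_world" (4x4, takes a point from world to camera coordinates). Camera axes: x right, y down, z forward; pixel columns grow to the right and rows downward; lengths in m; the calibration is good to about 2 mm. A picture is of the moment at which its call begins. There is no depth.
- r.finish_job(): hands the job in; it is judged then, once.
Trained networks look in a picture, given as the dict that the camera call returned (one of the last four; its "shot" number tells which), for a name from the list of things; names that differ only in an ending like _2 or _b are one class to them, and where a whole thing is asked for, a point or a joint stands for the part that bears it (a point fixed in the world has none). Each returns a list of dicts, best first, with "confidence" (0 to 1); they miss things now and then, are a little off and sometimes report something else, mostly with a low value. They report only what shows in the picture. A call takes as long as a camera call. They do not tell look-alikes from the thing itself.
- r.search_frame(name, picture): "at" ([column, row] in pixels, amid what is visible of it).
- r.outline_of(name, picture): "mask" (400x640 bool, what is visible of it) and "at" ([column, row] in pixels, amid what is visible of it).
The state is a dict: "time": time; "qpos": joint angles; "joint_vel": joint speeds; "joint_torque": joint torques, N m; "tcp_pos": TCP position; "tool_rot": TCP orientation; "force": force on the tool from outside, world axes, zero at the start; "wrist_torque": the same for the moment, N m; "gripper_width": finger opening in m; "finger_force": force on a finger pad.
Only numpy, scipy, OpenCV 4.12 (cv2) and the standard library are available. Lean on these libraries where they do the work, as an engineer would, in place of code of your own. Each camera call takes 0.05 s, during which the arm holds its last target. There are 200 camera calls.

## Working session

There is one attempt and no reset: what is moved stays moved. The work goes in short steps, Python scripts to look and compute and a shell command to move; the robot and the scene stay as the last step left them, time stands still between calls to the robot, and variables do not carry over. Pictures are saved under pics/ and viewed, at most 10 in all, crops included, and the job is handed in when it is done.

```bash
mkdir -p pics; ls; python3 - <<'E'
from rig import r
import cv2,numpy as np,pickle
s=r.state();print(s['time'],s['tcp_pos'],s['tool_rot'],s['gripper_width'])
for c in['side','top']:
    p=r.read_camera(c);cv2.imwrite(f'pics/{c}0.png',p['img']);print(c,p['vertical_fov'],p['cx'],p['cy'],p['camera_from_world'].tolist() if hasattr(p['camera_from_world'],'tolist') else p['camera_from_world'])
    out={}
    for n in['topping_box','wedge','bento_tin','silicone_cup','cutlery_case','spice_jar','press_spot']:
        o=r.outline_of(n,p);out[n]=o
        print(n,[(np.round(d['at']).tolist(),round(float(d['confidence']),2),int(d['mask'].sum())) for d in o])
    pickle.dump((p,out),open(f'{c}0.pkl','wb'))
E
```

```text
pics
0.0 [0.138512   0.60881544 0.23017058] [[-9.75063025e-01  2.21927138e-01 -6.65744130e-04]
 [ 2.21928019e-01  9.75061207e-01 -1.89657749e-03]
 [ 2.28239261e-04 -1.99702986e-03 -9.99997980e-01]] 0.08524360089739562
side 56.26231796815722 321.0010874094183 201.42436776634588 [[-0.8743155594422591, -0.4848983474399557, -0.0211162299468836, 0.4901248720554775], [-0.3357849928249866, 0.6357190380580157, -0.6950609636888804, 0.28407376527835915], [0.3504579020520058, -0.600612102192914, -0.718640634523762, 0.7062004293209972], [0.0, 0.0, 0.0, 1.0]]
topping_box [([317.0, 194.0], 0.72, 7707)]
wedge [([276.0, 272.0], 0.9, 947), ([316.0, 320.0], 0.9, 553), ([212.0, 308.0], 0.85, 554), ([220.0, 203.0], 0.46, 786)]
bento_tin [([375.0, 150.0], 0.55, 1600)]
silicone_cup [([209.0, 249.0], 0.82, 696)]
cutlery_case [([385.0, 246.0], 0.75, 1834), ([315.0, 194.0], 0.67, 7649)]
spice_jar [([218.0, 201.0], 0.75, 800)]
press_spot [([318.0, 193.0], 0.78, 7652)]
top 56.613398624111774 316.75756172420563 197.06912047822078 [[-0.09476714901636464, -0.995496111874104, -0.0025843201913439656, 0.015688551610760968], [-0.9689251550601478, 0.09283289832131382, -0.22927297459782017, 0.5973263687509334], [0.22848026470349297, -0.019223533307013804, -0.9733587336682274, 0.7041063229445677], [0.0, 0.0, 0.0, 1.0]]
topping_box [([348.0, 178.0], 0.79, 12357)]
wedge [([222.0, 268.0], 0.95, 534), ([182.0, 182.0], 0.93, 519), ([240.0, 209.0], 0.79, 1033), ([347.0, 178.0], 0.22, 12224)]
bento_tin [([454.0, 199.0], 0.62, 3650)]
silicone_cup [([224.0, 136.0], 0.79, 643)]
cutlery_case [([336.0, 285.0], 0.96, 2714)]
spice_jar [([263.0, 112.0], 0.87, 701)]
press_spot [([239.0, 210.0], 0.19, 1032)]
```

View pics/top0.png

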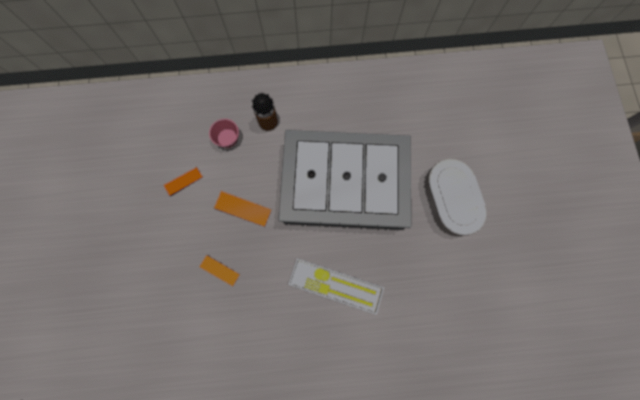

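View pics/side0.png

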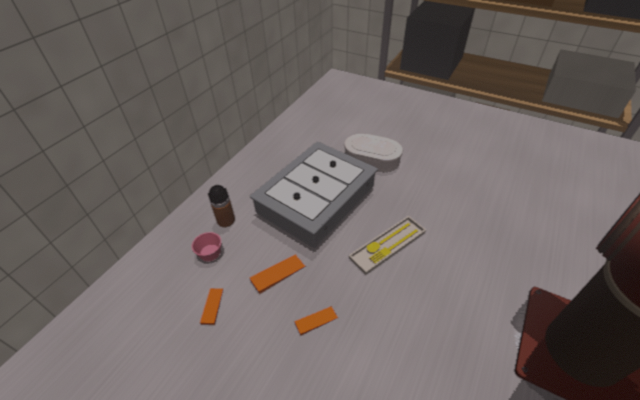

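```bash
cat > h.py <<'E'
import cv2,numpy as np,pickle
from scipy.optimize import minimize
def proj(p,X):
    X=np.atleast_2d(X);M=np.array(p['camera_from_world']);c=X@M[:3,:3].T+M[:3,3]
    f=200/np.tan(np.radians(p['vertical_fov']/2))
    return np.c_[f*c[:,0]/c[:,2]+p['cx'],f*c[:,1]/c[:,2]+p['cy']]
def ray(p,uv,z):
    M=np.array(p['camera_from_world']);f=200/np.tan(np.radians(p['vertical_fov']/2))
    d=M[:3,:3].T@np.array([(uv[0]-p['cx'])/f,(uv[1]-p['cy'])/f,1]);o=-M[:3,:3].T@M[:3,3]
    return o+d*(z-o[2])/d[2]
def T(q,V):
    c,s=np.cos(q[2]),np.sin(q[2]);V=np.atleast_2d(V)
    return np.c_[V[:,0]*c-V[:,1]*s+q[0],V[:,0]*s+V[:,1]*c+q[1],V[:,2]]
W=np.array([[x,y,z] for x,h in((-.06,.014),(.06,.002)) for y in(-.021,.021) for z in(0,h)])
B=np.array([[x,y,z] for x in(-.1,.1) for y in(-.135,.135) for z in(.015,.08)])
def rend(p,X):
    im=np.zeros((1600,2560),np.uint8);u=cv2.convexHull(((proj(p,X)+.5)*4*16).astype(np.int32))
    cv2.fillConvexPoly(im,u,255,shift=4);return cv2.resize(im,(640,400),interpolation=cv2.INTER_AREA)/255.
def fit(V,pm,q0):
    def cost(q):
        q=np.array(q)*[1,1,5];e=0
        for p,m in pm:
            a=rend(p,T(q,V));e+=abs(a-m).sum()/m.sum()
        return e
    q0=np.array(q0)/[1,1,5];S=np.vstack([q0,q0+np.diag([.02,.02,.03])])
    s=minimize(cost,q0,method='Nelder-Mead',options=dict(initial_simplex=S,xatol=2e-4,fatol=1e-4,maxiter=150))
    return s.x*[1,1,5],s.fun
def orange(p,at,rad=40):
    h=cv2.cvtColor(p['img'],cv2.COLOR_BGR2HSV);m=cv2.inRange(h,(3,150,100),(22,255,255))
    n,l=cv2.connectedComponents(m);k=l[int(at[1]),int(at[0])];return (l==k)*(k>0)
def locbox_foot(b):return T(b,[[-.075,.11,0]])[0]
def inw(w,P):
    d=P[:2]-w[:2];c,s=np.cos(w[2]),np.sin(w[2]);return np.array([c*d[0]+s*d[1],-s*d[0]+c*d[1]])
E
python3 - <<'E'
from h import *
P={c:pickle.load(open(c+'0.pkl','rb')) for c in('top','side')}
wa={'top':(240,209),'side':(276,272)}
pmw=[(P[c][0],orange(P[c][0],wa[c])) for c in P];print([m.sum() for _,m in pmw])
pmb=[(P[c][0],P[c][1]['topping_box'][0]['mask']) for c in P]
tp=P['top'][0];print(ray(tp,(243,209),.008),ray(P['side'][0],(276,272),.008))
w0=ray(tp,(243,209),.008);b0=ray(tp,(347,178),.08)
for sel,n in((slice(0,2),'both'),(slice(0,1),'top'),(slice(1,2),'side')):
    w=fit(W,pmw[sel],[w0[0],w0[1],-1.8]);b=fit(B,pmb[sel],[b0[0],b0[1],0.05])
    f=locbox_foot(b[0]);print(n,'w',w,'b',b,'foot',f,'in wedge',inw(w[0],f))
    if n=='both': pickle.dump((w[0],b[0]),open('fit0.pkl','wb'))
for n in('bento_tin','silicone_cup','cutlery_case','spice_jar'):
    print(n,[np.round(ray(P[c][0],P[c][1][n][0]['at'],.02),3) for c in P])
E
```

```text
[np.int64(906), np.int64(833)]
[0.59896843 0.12448146 0.008     ] [0.60391261 0.12863676 0.008     ]
both w (array([ 0.60215912,  0.12507974, -2.00307777]), np.float64(0.3181448088909632)) b (array([ 0.63408251, -0.10523882, -0.13908915]), np.float64(0.0927197649664355)) foot [0.57505734 0.01409696 0.        ] in wedge [0.11212785 0.02188675]
top w (array([ 0.60191099,  0.12587174, -2.01663844]), np.float64(0.15605332640782582)) b (array([ 0.63296611, -0.10436299, -0.15132515]), np.float64(0.027583952574312887)) foot [0.5754055  0.01568607 0.        ] in wedge [0.11084443 0.02359951]
side w (array([ 0.6040253 ,  0.12462798, -2.02103466]), np.float64(0.15895299296189064)) b (array([ 0.6359272 , -0.11156185, -0.13537318]), np.float64(0.0479253645145615)) foot [0.57645898 0.00755377 0.        ] in wedge [0.1174033  0.02612921]
bento_tin [array([ 0.574, -0.344,  0.02 ]), array([ 0.576, -0.36 ,  0.02 ])]
silicone_cup [array([0.773, 0.157, 0.02 ]), array([0.771, 0.156, 0.02 ])]
cutlery_case [array([ 0.414, -0.064,  0.02 ]), array([ 0.416, -0.045,  0.02 ])]
spice_jar [array([0.823, 0.065, 0.02 ]), array([0.852, 0.025, 0.02 ])]
```

```bash
python3 -m jog '[[0,0,102,-577,-286,130,10],[0,0,102,-577,-286,130,10],[0,0,102,-577,-286,130,10],[0,0,102,-577,-286,130,10],[0,0,102,-577,-286,130,10],[0,0,102,-577,-286,130,10],[0,0,102,-577,-286,130,10],[0,0,102,-577,-286,130,10],[0,0,102,-577,-286,130,10],[0,0,102,-577,-286,130,10],[0,0,102,-577,-286,130,10],[0,0,102,-577,-286,130,10]]'
cat > look.py <<'E'
import sys
from rig import r
from h import *
n=sys.argv[1]
s=r.state();R=np.array(s['tool_rot']);t=np.array(s['tcp_pos'])
print('t',s['time'],'tcp',t.round(4),'ax',round(np.degrees(np.arctan2(R[1,0],R[0,0])),1),'w',s['gripper_width'],'F',np.round(s['force'],2))
w0,b0=pickle.load(open('fit0.pkl','rb'))
if len(sys.argv)>2: w0=np.array(eval(sys.argv[2]))
ps=[]
for c in('top','side'):
    p=r.read_camera(c);at=proj(p,[[w0[0],w0[1],.008]])[0];m=orange(p,at);print(c,m.sum())
    if m.sum()>250: ps.append((p,m))
    x0,y0=(150,110) if c=='top' else (170,140)
    cv2.imwrite(f'pics/{c}{n}.png',cv2.resize(p['img'][y0:y0+160,x0:x0+210],None,fx=3.6,fy=3.6,interpolation=cv2.INTER_CUBIC))
for k in range(len(ps)):
    w,e=fit(W,ps[k:k+1],w0);print('w',w.round(4),e,'foot in wedge',inw(w,locbox_foot(b0)).round(4))
w,e=fit(W,ps,w0);print('both',w.round(4),e,'foot in wedge',inw(w,locbox_foot(b0)).round(4))
d=np.array([np.cos(w[2]),np.sin(w[2])]);C=w[:2]-.06*d
print('blunt',C.round(4),'tcp to blunt (tool xyz mm)',(R.T@(np.r_[C,.004]-t)*1000).round(1),'yaw err deg',np.degrees(np.angle(np.exp(1j*(w[2]+np.pi-np.arctan2(R[1,0],R[0,0]))))).round(1))
E
python3 look.py 1
```

```text
time: 2.3
tcp_pos: [0.6391, 0.2002, 0.1003]
tool_rot: [[0.423, 0.906, -0.001], [0.906, -0.423, -0.0], [-0.001, -0.001, -1.0]]
force: [0.3, -0.3, -0.4]
gripper_width: 0.01
finger_force: 0.0
t 2.3 tcp [0.6391 0.2002 0.1003] ax 65.0 w 0.00996720854619023 F [ 0.34 -0.26 -0.39]
top 924
side 842
w [ 0.6017  0.1254 -2.0215] 0.13177998472116118 foot in wedge [0.1118 0.0245]
w [ 0.603   0.1248 -2.0005] 0.14358436961482932 foot in wedge [0.1123 0.0207]
both [ 0.6022  0.1251 -2.0031] 0.2868750883351973 foot in wedge [0.1121 0.0219]
blunt [0.6273 0.1796] tcp to blunt (tool xyz mm) [-23.6  -1.9  96.4] yaw err deg 0.3
```

```bash
python3 -m jog '[[0,0,0,0,-2,60,10],[0,0,0,0,-2,96,10],[0,0,0,0,-2,96,10],[0,0,0,-4,-2,96,10],[0,0,0,-8,-2,96,10],[0,0,0,-10,-2,96,10],[0,0,0,-12,-2,96,10]]'
python3 -m jog '[[0,0,-1.7,-5,-2,0,10],[0,0,-3.4,-10,-4,0,10],[0,0,-5.1,-15,-6,0,10],[0,0,-6.9,-20,-7.5,0,10],[0,0,-8.6,-25.5,-9,0,10],[0,0,-10.3,-31,-10,0,10],[0,0,-10.3,-31,-10,0,10]]'
python3 look.py 2 '[.592,.095,-1.83]'
```

```text
time: 3.28
tcp_pos: [0.6311, 0.1923, 0.0058]
tool_rot: [[0.42, 0.908, 0.001], [0.908, -0.42, 0.0], [0.0, 0.0, -1.0]]
force: [0.5, 0.0, -1.4]
gripper_width: 0.0101
finger_force: 0.0
time: 4.15
tcp_pos: [0.6085, 0.168, 0.0052]
tool_rot: [[0.251, 0.968, -0.0], [0.968, -0.251, -0.0], [-0.0, -0.0, -1.0]]
force: [0.5, -0.7, -1.2]
gripper_width: 0.0099
finger_force: 0.0
t 4.15 tcp [0.6085 0.168  0.0052] ax 75.5 w 0.009906886675190681 F [ 0.5  -0.7  -1.21]
top 881
side 560
w [ 0.5934  0.1011 -1.8176] 0.19876254701653648 foot in wedge [0.0888 0.0035]
w [ 0.5876  0.0673 -1.8111] 0.6064005602240896 foot in wedge [0.0547 0.0005]
both [ 0.5941  0.0994 -1.8188] 0.8396507581466184 foot in wedge [0.0873 0.0024]
blunt [0.6089 0.1575] tcp to blunt (tool xyz mm) [-10.1   3.    1.2] yaw err deg 0.3
```

View pics/top2.png

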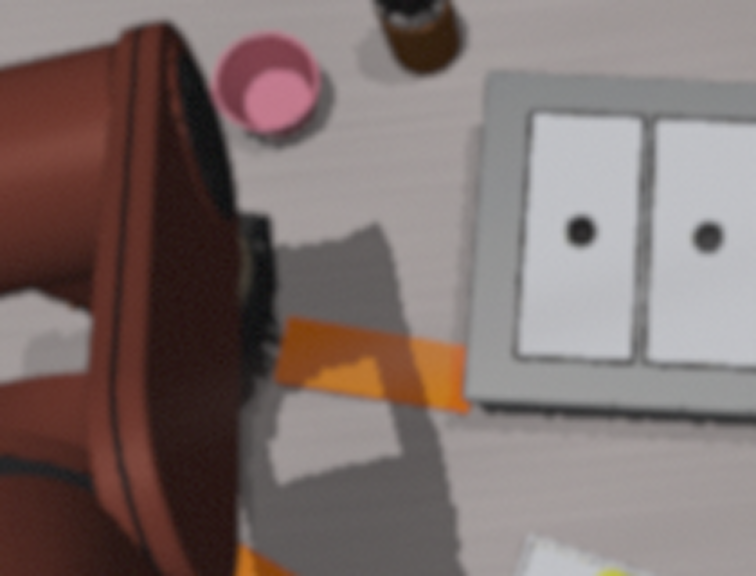

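```bash
python3 -m jog '[[0,0,0,-6,0,0,10],[0,0,0,-12,0,0,10],[0,0,0,-18,0,0,10],[0,0,0,-24,0,0,10],[0,0,0,-30,0,0,10],[0,0,0,-30,0,0,10]]'
python3 look.py 3 '[.586,.072,-1.82]'
python3 -m jog '[[0,0,0,-2,0,0,10],[0,0,0,-4,0,0,10],[0,0,0,-6,0,0,10],[0,0,0,-6,0,0,10]]'
```

```text
time: 5.0
tcp_pos: [0.6012, 0.1388, 0.0052]
tool_rot: [[0.251, 0.968, -0.0], [0.968, -0.251, -0.0], [-0.0, -0.0, -1.0]]
force: [-0.0, 0.4, 0.1]
gripper_width: 0.01
finger_force: 0.0
t 5.0 tcp [0.6012 0.1388 0.0052] ax 75.4 w 0.009963003688228732 F [-0.05  0.39  0.09]
top 646
side 436
w [ 0.5861  0.0714 -1.8402] 0.6340496570145085 foot in wedge [0.0582 0.0046]
w [ 0.5785  0.0366 -1.7228] 0.950017988846915 foot in wedge [0.0227 0.    ]
both [ 0.5853  0.0696 -1.8108] 1.6391696559897568 foot in wedge [0.0564 0.0033]
blunt [0.5996 0.1279] tcp to blunt (tool xyz mm) [-11.    1.2   1.2] yaw err deg 0.8
time: 5.6
tcp_pos: [0.5998, 0.1335, 0.0053]
tool_rot: [[0.251, 0.968, -0.0], [0.968, -0.251, -0.0], [-0.0, -0.0, -1.0]]
force: [0.2, -0.5, -0.8]
gripper_width: 0.0099
finger_force: 0.0
```

View pics/side3.png

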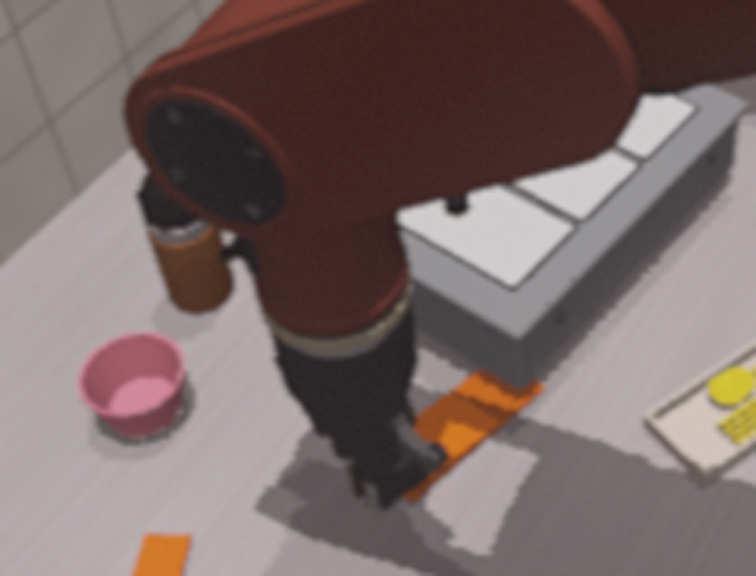

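```bash
python3 - <<'E'
from h import *
p=pickle.load(open('side0.pkl','rb'))[0];w0,b=pickle.load(open('fit0.pkl','rb'))
w=np.array([.6012-.071*.251,.1388-.071*.968,75.4*np.pi/180-np.pi])
print(w,inw(w,locbox_foot(b)))
c=lambda X:((proj(p,X)-[170,140])*3.6).round()
print('wedge thin',c(T(w,[[.06,-.021,0],[.06,.021,0],[-.06,-.021,.014],[-.06,.021,.014],[-.06,.021,0]])))
print('box corner bottom/top',c(T(b,[[-.1,.135,.015],[-.1,.135,.08]])),'foot',c(locbox_foot(b)))
E
```

```text
[ 0.583379   0.070072  -1.8256144] [0.0562652  0.00605664]
wedge thin [[548. 390.]
 [502. 356.]
 [411. 493.]
 [366. 453.]
 [368. 466.]]
box corner bottom/top [[520. 400.]
 [517. 336.]] foot [[514. 371.]]
```

```bash
for i in 1; do python3 -m jog '[[0,0,0,-1.5,0,0,10],[0,0,0,-3,0,0,10],[0,0,0,-3,0,0,10]]'; python3 -m jog '[[0,0,0,-1.5,0,0,10],[0,0,0,-3,0,0,10],[0,0,0,-3,0,0,10]]'; done | grep -E 'tcp|^force'
```

```text
tcp_pos: [0.5991, 0.1306, 0.0053]
force: [0.5, 0.0, -0.3]
tcp_pos: [0.5983, 0.1277, 0.0053]
force: [0.6, -0.3, -0.4]
```

```bash
python3 -m jog '[[0,0,0,-1.5,0,0,10],[0,0,0,-3,0,0,10],[0,0,0,-3,0,0,10]]' | grep -E 'tcp|^force'
```

```text
tcp_pos: [0.5976, 0.1248, 0.0053]
force: [-0.6, 0.7, -0.6]
```

```bash
python3 -m jog '[[0,0,0,-1.5,0,0,10],[0,0,0,-3,0,0,10],[0,0,0,-3,0,0,10]]' | grep -E 'tcp|^force'
```

```text
tcp_pos: [0.5968, 0.1219, 0.0053]
force: [-0.5, 0.1, 0.8]
```

```bash
python3 -m jog '[[0,0,0,-1.5,0,0,10],[0,0,0,-3,0,0,10],[0,0,0,-3,0,0,10]]' | grep -E 'tcp|^force'
```

```text
tcp_pos: [0.5961, 0.1189, 0.0053]
force: [0.0, -0.1, 0.1]
```

```bash
python3 -m jog '[[0,0,0,-1.5,0,0,10],[0,0,0,-3,0,0,10],[0,0,0,-3,0,0,10]]' | grep -E 'tcp|^force'
```

```text
tcp_pos: [0.5953, 0.1161, 0.0053]
force: [-0.4, -1.1, -0.5]
```

```bash
python3 -m jog '[[0,0,0,-1.5,0,0,10],[0,0,0,-3,0,0,10],[0,0,0,-3,0,0,10]]' | grep -E 'tcp|^force'
```

```text
tcp_pos: [0.5946, 0.1131, 0.0053]
force: [-0.2, -0.0, 0.5]
```

```bash
python3 -m jog '[[0,0,0,-1.5,0,0,10],[0,0,0,-3,0,0,10],[0,0,0,-3,0,0,10]]' | grep -E 'tcp|^force'
```

```text
tcp_pos: [0.5939, 0.1104, 0.0053]
force: [0.7, 1.0, 0.0]
```

```bash
python3 -m jog '[[0,0,0,-1.5,0,0,10],[0,0,0,-3,0,0,10],[0,0,0,-3,0,0,10]]' | grep -E 'tcp|^force'
```

```text
tcp_pos: [0.5931, 0.1077, 0.0053]
force: [0.4, 3.2, -0.5]
```

```bash
python3 look.py 4 '[.576,.044,-1.82]'
```

```text
t 8.975 tcp [0.5931 0.1077 0.0053] ax 75.5 w 0.010104771101804244 F [ 0.43  3.24 -0.47]
top 0
side 226
both [ 0.576  0.044 -1.82 ] 0.0 foot in wedge [0.0292 0.0065]
blunt [0.5908 0.1021] tcp to blunt (tool xyz mm) [-5.9 -0.9  1.3] yaw err deg 0.2
```

View pics/side4.png

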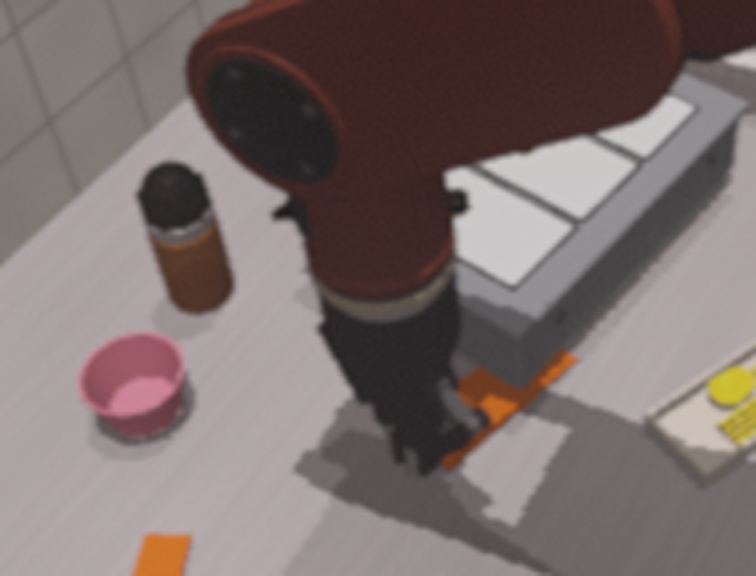

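The side view shows the wedge well under the box corner, with its near edge at about (575,355) in the crop. The push force has risen to 3.2 N, so the wedge has met the foot. I'll push 1 mm further, then back off.

```bash
python3 -m jog '[[0,0,0,-1,0,0,10],[0,0,0,-1,0,0,10]]' | grep -E 'tcp|^force'
python3 -m jog '[[0,0,0,12,0,0,10],[0,0,0,30,0,0,0],[0,0,0,30,0,-60,0],[0,0,0,30,0,-120,0],[0,0,0,30,0,-150,0],[0,0,0,30,0,-150,0]]'
python3 - <<'E'
from rig import r
from h import *
w0,b=pickle.load(open('fit0.pkl','rb'))
s=r.state();R=np.array(s['tool_rot']);t=np.array(s['tcp_pos'])
ps=[]
for c in('top','side'):
    p=r.read_camera(c);o=r.outline_of('topping_box',p)
    print(c,[(d['at'],d['confidence'],d['mask'].sum()) for d in o[:2]]);ps.append((p,o[0]['mask']))
    x0,y0=(200,110) if c=='top' else (170,140)
    cv2.imwrite(f'pics/{c}5.png',cv2.resize(p['img'][y0:y0+160,x0:x0+210],None,fx=3.6,fy=3.6,interpolation=cv2.INTER_CUBIC))
P=T(b,[[-.084,.119,.08]])[0];print('b',b,'press',P,'shift mm tool',(R.T@(P-t)*1000).round(1))
E
```

```text
tcp_pos: [0.5929, 0.1067, 0.0054]
force: [1.1, 4.2, -1.1]
time: 10.07
tcp_pos: [0.6029, 0.1366, 0.1592]
tool_rot: [[0.25, 0.968, 0.007], [0.968, -0.25, 0.0], [0.002, 0.007, -1.0]]
force: [0.7, 0.5, -0.3]
gripper_width: 0.0004
finger_force: 0.0
top [([348.7, 175.8], 0.76, np.int64(12169))]
side [([323.3, 190.3], 0.77, np.int64(6396))]
b [ 0.63408251 -0.10523882 -0.13908915] press [0.56739202 0.02425781 0.08      ] shift mm tool [-117.8   -6.8   78.9]
```

View pics/side5.png

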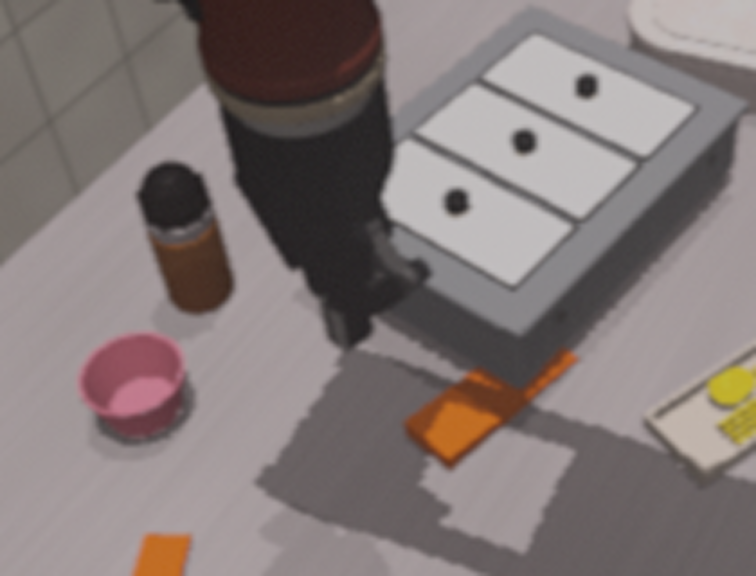

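```bash
python3 -m jog '[[0,0,0,-50,-3,20,0],[0,0,0,-100,-6,50,0],[0,0,0,-118,-7,68,0],[0,0,0,-118,-7,72,0],[0,0,0,-118,-7,74,0],[0,0,0,-118,-7,76,0],[0,0,0,-118,-7,76,0]]' | grep -E 'tcp_|^force'
python3 -m jog '[[0,0,0,0,0,1,0],[0,0,0,0,0,2,0],[0,0,0,0,0,2,0]]' | grep -E 'tcp_|^force'
```

```text
tcp_pos: [0.5647, 0.024, 0.0799]
force: [-0.3, 0.6, 1.3]
tcp_pos: [0.5647, 0.0238, 0.0794]
force: [-4.9, 2.4, 11.3]
```

```bash
python3 -m jog '[[0,0,0,0,0,-0.6,0],[0,0,0,0,0,-0.6,0],[0,0,0,0,0,-0.6,0],[0,0,0,0,0,-0.6,0],[0,0,0,0,0,-0.6,0]]' | grep -E 'tcp_|^force'
python3 -m jog '[[0,0,0,0,0,-0.2,0],[0,0,0,0,0,-0.2,0],[0,0,0,0,0,-0.2,0],[0,0,0,0,0,-0.2,0]]' | grep -E 'tcp_|^force'
```

```text
tcp_pos: [0.5647, 0.0238, 0.0795]
force: [-2.7, 1.9, 7.6]
tcp_pos: [0.5647, 0.0238, 0.0795]
force: [-2.1, 2.2, 5.9]
```

```bash
python3 -m jog '[[0,0,0,0,0,-20,0],[0,0,0,30,0,-60,0],[0,0,0,120,0,-120,0],[0,0,0,200,0,-150,0],[0,0,0,200,0,-150,0],[0,0,0,200,0,-150,0],[0,0,0,200,0,-150,0]]' | grep -E 'time|tcp_|^force'
python3 - <<'E'
from rig import r
from h import *
w0,b=pickle.load(open('fit0.pkl','rb'))
for c in('top','side'):
    p=r.read_camera(c);o=r.outline_of('topping_box',p)
    q,e=fit(B,[(p,o[0]['mask'])],b);print(c,q.round(4),e)
    x0,y0=(150,110) if c=='top' else (170,140)
    cv2.imwrite(f'pics/{c}6.png',cv2.resize(p['img'][y0:y0+160,x0:x0+210],None,fx=3.6,fy=3.6,interpolation=cv2.INTER_CUBIC))
w=np.array([.5929-.071*.251,.1067-.071*.968,75.5*np.pi/180-np.pi]);p=r.read_camera('side')
print(inw(w,locbox_foot(b)),'exp thin/blunt corners crop px',((proj(p,T(w,[[.06,-.021,0],[-.06,-.021,.014],[-.06,.021,.014]]))-[170,140])*3.6).round())
E
```

```text
time: 13.52
tcp_pos: [0.6141, 0.2168, 0.2287]
force: [-0.1, -0.1, 0.4]
top [ 0.633  -0.105  -0.1424] 0.026676625805831453
side [ 0.6352 -0.1112 -0.1511] 0.04822372127727611
[0.02311999 0.00595686] exp thin/blunt corners crop px [[581. 360.]
 [451. 459.]
 [405. 421.]]
```

View pics/side6.png

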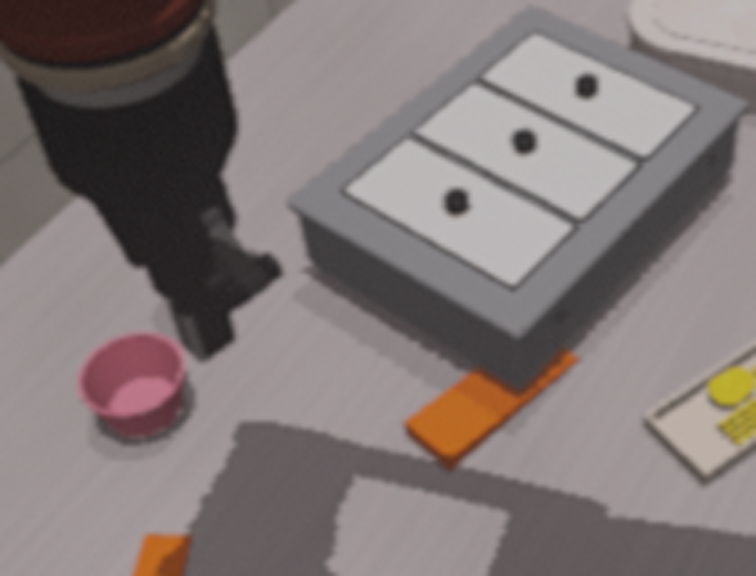

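The box has not moved by more than about 1 mm. The wedge's corners match the prediction, with the foot about 23 mm ahead of the wedge's centre and about 6 mm off its centre line, so I'm handing the job in.

```bash
python3 -c "
from rig import r
print(r.finish_job())"
```

```text
the job is handed in; nothing more can be done
None
```

The job is handed in with no verdict shown: the wedge is snug under the worn foot (push force rose to about 4 N), the corner held steady under a 6–11 N press (briefly just over the 10 N guide), and the box has not visibly moved.

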